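# Check the plate gap of a casting clamp with a taper gauge

### The job

Check the gap of the gel-casting clamp: lift the taper gauge (the one with the narrow wedge-shaped steel blade, not the toothed comb) up and off its two hooks, and lower its blade, upright and centred, between the clamp's two upright metal plates until it drags snugly on both of them, without forcing it. Finish while still gripping the gauge and holding it still at that depth, its shoulders clear of the plates. Leave the comb on its hooks and do not disturb the other things on the bench.

Things in the scene. Friction and masses are not known exactly. Their poses are not given: they have to be found in the camera images.
- gauge: Taper gauge, loose, about 90 g, hanging upright at either rack station. Origin: centre of blade tip; z up, x thickness, y width. Steel wedge blade z 0-74 mm, 18 wide, thickness 2.5 at tip growing evenly on both faces to 10.6 at z=74; cross-bar z 74-82, 56 wide, 12 thick; black handle z 82-130, 14 (x) by 22 (y). Its shoulders hang on two prongs, tip 51 mm above the bench.
- gauge_grip (a point): Centre of the grip on the gauge's black handle, 110 mm above the blade tip; pinch it from above across the 14 mm thickness (gauge x). Snug means a drag along the blade of roughly 3 to 8 N, shared by both plates.
- comb: The look-alike: white gel comb with the same cross-bar and black handle but a flat 70 mm wide, 4 mm thick blade with five teeth, hanging at the rack's other station. Loose, 80 g, handle top 181 mm above the bench, origin at the bottom of the teeth, same axes as the gauge. Leave it hanging.
- rack: Fixed hanger rack, base 120 (x) x 200 (y) x 12 mm, origin under its centre; blue wall on the robot's side at x=-45 mm, 125 high. Stations at y=-50 and +50, x=0 within 4 mm: each two level steel prongs, 6 mm thick, at station y -17 and +17, tops at z=125, from the wall to x=+20 where their tips turn up to z=137. Lift straight up over 15 mm to clear. Hung tools share the rack's yaw.
- clamp: Fixed casting clamp: grey base 160 (x) x 90 (y) x 12 mm, origin under its centre. Across it stand two white jaw blocks (66 mm wide in y, top at z = 82 mm) and between these the two upright aluminium plates; the plates' faces are square to the clamp's x axis.
- plate_a: Upright aluminium plate on the clamp's -x side, 60 wide (y), 6 thick, straight inner face from z=14 to 104 mm above the bench, then a flared lip leaning out 4 mm over 8 mm more (top at 112). Origin at the foot of its inner face, z=14. Sprung: yields outwards (clamp -x) up to 6 mm at 6 N per mm, from a stop.
- plate_b: The same plate mirrored, on the clamp's +x side, yielding towards clamp +x with 6 N per mm. The gap between the inner faces of a and b is unknown, between 4 and 6 mm, and its middle is within 0.5 mm of the clamp's origin along x.
- plate_a_top (a point): Top edge of plate a's straight inner face (where the lip begins), middle of its width, 104 mm above the bench. The middle of the gap is half-way between this and plate_b_top.
- plate_b_top (a point): The same point on plate b.
- cup_1: Loose specimen cup with red lid, 64 mm wide, 68 mm tall, standing about 110 mm to the +y side of the clamp's centre; origin under its centre.
- cup_2: Loose specimen cup with red lid, same size, between the robot and the work.
- cup_3: Loose specimen cup with red lid, same size, behind the work.
- reagent: Loose closed bottle, 48 mm wide, 110 mm tall, behind the work; origin under its centre.
- slide_box: Loose blue box 85 x 60 x 32 mm on the near part of the bench.
- pen_block: Loose black marker 12 x 120 x 12 mm lying on the near part of the bench.
Things that resemble listed ones, but are neither listed nor needed, are in the scene too. Several things look just like the clamp: the one meant starts farthest from the robot's base.

How it is judged:
On the way, in this order (a step that is already met when the one before it is completed fails the run):
1. the gauge is lifted up off its hooks in the gripper (height (world z) of gauge above 0.072 m and contact force between gauge and the fingers above 1 N and contact force between gauge and rack below 0.1 N), for 0.2 s.
2. the blade's tip is between the two plates, held by the gripper (height (world z) of gauge below 0.1 m and x of gauge in the frame of clamp between -0.004 and 0.004 m and y of gauge in the frame of clamp between -0.018 and 0.018 m and contact force between gauge and the fingers above 1 N), for 0.1 s.
At the end, for the whole second after the job is handed in: Gauge gripped and still, upright within 0.12 rad, in line with the plates within 0.15 rad, tip 10 to 63 mm below the top of the plates' straight faces and within 18 mm of mid-width, pressing on each plate with 0.8 to 10 N (snug, not forced); the comb still hangs (contact force between gauge and plate_a between 0.8 and 10 N and contact force between gauge and plate_b between 0.8 and 10 N and height (world z) of gauge between 0.041 and 0.094 m and y of gauge in the frame of clamp between -0.018 and 0.018 m and angle between gauge's own z axis and vertical below 0.12 rad and angle between the y axis of gauge and the y axis of clamp, either way round below 0.15 rad and contact force between gauge and the fingers above 2 N and linear speed of gauge below 0.01 m/s and contact force between gauge and clamp below 0.1 N and distance of comb from where it was at the start of the episode below 0.015 m and height (world z) of comb above 0.045 m); the arm keeps its last pose, push and grip.
It fails at once if the gauge is forced: over 18 N on a plate (contact force between gauge and plate_a above 18 N or contact force between gauge and plate_b above 18 N).
It fails at once if the comb is knocked or taken from its hooks (distance of comb from where it was at the start of the episode above 0.03 m or height (world z) of comb below 0.035 m).
It fails at once if another thing on the bench is disturbed (distance of any of cup_1, cup_2, cup_3, reagent, slide_box, pen_block from where it was at the start of the episode above 0.03 m).
It also fails if it takes over 56 s, if anything falls off the work surface, if the arm or the gripper's body presses on something with over 40 N, if the wrist force passes 120 N, or if a joint passes its speed limit or range.

### The arm

A 6-joint arm with a two-finger parallel gripper is mounted at the origin on the work surface. World frame = base frame: x ahead of the robot, y to its left, z up, the work surface at z = 0. Lengths are in m, angles in rad, forces in N, time in s.
With the tool pointing down it reaches from about 0.275 to 0.875 m from the base axis. Payload 12.5 kg.
Tool frame: the origin (TCP) lies at the very end of the fingers, on their centre line; the grasp point (between the pads) lies 19 mm behind it; z points along the fingers, y is the line along which they close (so a half turn about z gives the same grasp; the last joint's range is limited). The gripper opens to 85 mm and grips with 20 to 120 N. Pads are 22 mm wide; open, the fingers measure 114 mm over their backs; the gripper's body (76 mm by 85 mm) begins 54 mm behind the grasp point. The pads swing forward as they close: fully open they stand 13 mm farther back than shut.
Start: joints at [-1.224, 0.351, 1.652, -0, 1.139, -0.085], TCP at [0.23, -0.499, 0.231] pointing down, gripper open.
Joint ranges: [-2.75, 2.75], [-0.79, 2.1], [0.01, 2.65], [-1.57, 4.71], [0.07, 3.14], [-2.87, 2.87]. Speed limits (rad/s): [2.22, 2.22, 2.79, 3.14, 3.14, 3.14].

### API

Orientations are given as a 3x3 rotation matrix whose columns are the frame's x, y, z axes.
In Python, from bench import manip gives the robot as it stands. Calls block until the motion is done:
- manip.move_ptp(position, orientation): joint-space move of the TCP to a pose.
- manip.move_l(position, attitude=None, max_speed=0.15): straight line of the TCP; attitude=None keeps the orientation; max_speed is the mean speed in m/s.
- manip.move_j(angles): joint-space move.
- manip.set_gripper(opening, effort=None): opening from 0.0 (shut) to 1.0 (fully open); effort is the grip in N (None keeps the last); returns when the fingers have stopped.
- manip.dwell(seconds).
- manip.inverse_kinematics(position, orientation): joint angles nearest the present ones, or None.
- manip.grab_frame(name): name is "scene" or "top"; returns (picture, depth): 400x640x3 uint8, red, green, blue; 400x640 float32, m along the optical axis (not along the pixel's ray), 0 where there is no reading.
- manip.get_calibration(name): a dict with "camera_matrix" (3x3 intrinsics, pixels), "R" (3x3) and "t" (3): a world point X has camera coordinates R X + t. Camera axes: x right, y down, z forward; pixel columns grow to the right and rows downward; lengths in m; the calibration is good to about 2 mm. A picture is of the moment at which its call begins. get_calibration takes no time and is no camera call.
A pose or a line that the arm cannot do raises manip.Unreachable and nothing moves.
- manip.sign_off(): hands the job in; it is judged then, once.
Trained networks look in the newest picture that a camera, given by its name, has taken for a name from the list of things; names that differ only in an ending like _2 or _b are one class to them, and where a whole thing is asked for, a point or a joint stands for the part that bears it (a point fixed in the world has none). Each returns a list of dicts, best first, with "confidence" (0 to 1); they miss things now and then, are a little off and sometimes report something else, mostly with a low value. They report only what shows in the picture. A call takes as long as a camera call. They do not tell look-alikes from the thing itself.
- manip.look_for(camera, name): "at" ([x, y, z] in m, in world coordinates, good to about 4 mm: the middle of the surface that is visible of it).
Readings, each from a call of its own:
- manip.current_time(): time.
- manip.current_qpos(): joint angles.
- manip.current_joint_vel(): joint speeds.
- manip.current_joint_torque(): joint torques, N m.
- manip.current_ee_pos(): TCP position.
- manip.current_tcp_rot(): TCP orientation.
- manip.current_force(): force on the tool from outside, world axes, zero at the start.
- manip.current_ft_torque(): the same for the moment, N m.
- manip.current_grip_width(): opening from 0.0 (shut) to 1.0 (fully open).
- manip.current_grip_force(): force on a finger pad.
Only numpy, scipy, OpenCV 4.12 (cv2) and the standard library are available. Lean on these libraries where they do the work, as an engineer would, in place of code of your own. Each camera call takes 0.05 s, during which the arm holds its last target. There are 200 camera calls.

## Working session

There is one attempt and no reset: what is moved stays moved. The work goes in short steps, each a Python script; the robot and the scene stay as the last script left them, time stands still between calls to the robot, and variables do not carry over. Pictures are saved under pics/ and viewed, at most 10 in all, crops included, and the job is handed in when it is done.

```bash
mkdir -p pics; python3 - <<'E'
from bench import manip
import cv2,numpy as np
for c in ("scene","top"):
    p,d=manip.grab_frame(c); cv2.imwrite(f"pics/{c}0.png",p[:,:,::-1]); np.savez(f"{c}0.npz",p=p,d=d)
    k=manip.get_calibration(c); print(c,np.round(-k["R"].T@k["t"],3),np.round(k["R"][2],2),k["camera_matrix"][0,0])
    for n in ("gauge","gauge_grip","comb","rack","clamp","plate_a","plate_a_top","cup_1","reagent"):
        print(n,[(np.round(r["at"],3).tolist(),round(r["confidence"],2)) for r in manip.look_for(c,n)])
print(manip.current_time())
E
```

```text
scene [1.119 0.417 1.068] [-0.49 -0.35 -0.8 ] 496.67092064805695
gauge [([0.552, 0.292, 0.138], 0.65)]
gauge_grip [([0.553, 0.294, 0.136], 0.77)]
comb [([0.532, 0.197, 0.127], 0.74), ([0.532, -0.202, 0.104], 0.2)]
rack [([0.535, 0.253, 0.006], 0.93)]
clamp [([0.303, -0.374, 0.013], 0.87), ([0.588, -0.187, 0.015], 0.81)]
plate_a [([0.529, -0.202, 0.105], 0.71), ([0.549, -0.205, 0.081], 0.41)]
plate_a_top [([0.53, -0.2, 0.104], 0.62), ([0.591, -0.185, 0.016], 0.55), ([0.362, 0.187, 0.01], 0.27)]
cup_1 [([0.543, -0.094, 0.07], 0.97), ([0.377, -0.005, 0.07], 0.83), ([0.744, 0.018, 0.068], 0.56)]
reagent []
top [ 0.399 -0.014  1.515] [ 0.09 -0.   -1.  ] 507.5795168088669
gauge [([0.548, 0.281, 0.164], 0.53)]
gauge_grip [([0.548, 0.281, 0.162], 0.69)]
comb [([0.53, 0.186, 0.139], 0.56), ([0.533, -0.098, 0.067], 0.39)]
rack [([0.536, 0.244, 0.014], 0.68)]
clamp [([0.527, -0.208, 0.013], 0.88), ([0.299, -0.38, 0.014], 0.85)]
plate_a [([0.541, -0.212, 0.105], 0.52), ([0.532, -0.207, 0.105], 0.44), ([0.528, -0.209, 0.01], 0.17)]
plate_a_top [([0.538, -0.213, 0.104], 0.67)]
cup_1 [([0.738, 0.006, 0.068], 0.95), ([0.536, -0.098, 0.071], 0.91), ([0.363, -0.017, 0.072], 0.74)]
reagent [([0.72, -0.101, 0.072], 0.56), ([0.534, 0.244, 0.011], 0.5), ([0.546, 0.281, 0.16], 0.34)]
1.0
```

View pics/scene0.png

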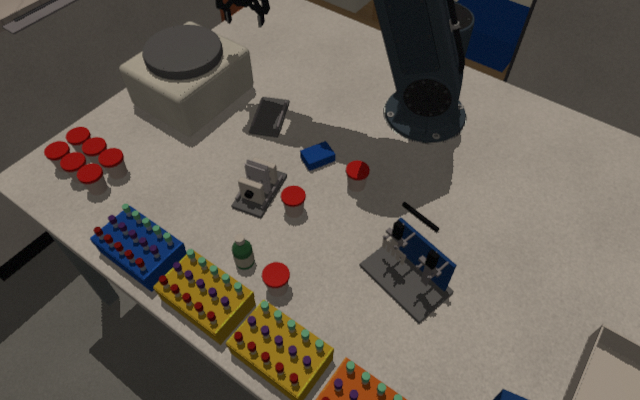

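View pics/top0.png

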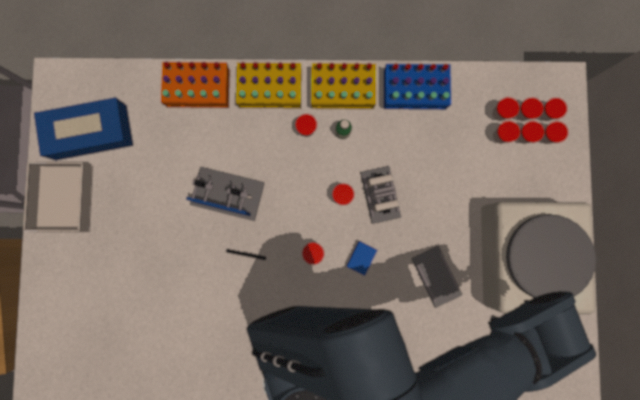

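The pictures show two hung tools on the rack: scene (398,230) and (432,260), top (236,190) and (202,185). There are two clamp-like things: scene (260,187) / top (380,193), which has plates and is the farther one, and scene (268,117) / top (436,275), which is nearer. I'll check both in one close crop and measure from depth.

```bash
cat > h.py <<'E'
from bench import manip
import cv2,numpy as np
def cloud(c,f=None):
    d=np.load(f)["d"] if f else manip.grab_frame(c)[1]
    k=manip.get_calibration(c); K=k["camera_matrix"]
    v,u=np.mgrid[:400,:640]
    P=np.stack([(u-K[0,2])/K[0,0]*d,(v-K[1,2])/K[1,1]*d,d],-1)
    W=(P-k["t"])@k["R"]; W[d<=0]=np.nan
    return W
def box(W,x0,x1,y0,y1,z0,z1):
    return (W[...,0]>x0)&(W[...,0]<x1)&(W[...,1]>y0)&(W[...,1]<y1)&(W[...,2]>z0)&(W[...,2]<z1)
def rect(W,m):
    p=W[m][:,:2].astype(np.float32)*1000
    r=cv2.minAreaRect(p); return len(p),np.round(r[0],1),np.round(r[1],1),round(r[2],1)
E
python3 - <<'E'
from h import *
for c in ("scene","top"):
    W=cloud(c,c+"0.npz"); print(c)
    for n,b in dict(bench=(.4,.5,-.1,.1,-.02,.02),cl_base=(.43,.63,-.28,-.13,.006,.018),cl_top=(.43,.63,-.28,-.14,.095,.13),jaws=(.43,.63,-.28,-.14,.076,.088),
      rackbase=(.43,.65,.11,.37,.006,.02),wall=(.4,.65,.11,.37,.115,.13),h1=(.45,.65,.24,.34,.15,.2),h2=(.45,.65,.13,.24,.15,.2),near=(.2,.4,-.48,-.3,.006,.018),neartop=(.2,.42,-.48,-.3,.05,.2)).items():
        m=box(W,*b)
        if m.sum()>3: print(n,*rect(W,m),"z",np.round(np.nanpercentile(W[m][:,2],[5,50,95]),4),"med",np.round(np.median(W[m],0),4))
s=cv2.imread("pics/scene0.png"); t=cv2.imread("pics/top0.png")
f=lambda i,x,y,w,h:cv2.resize(i[y:y+h,x:x+w],(400,300),interpolation=cv2.INTER_CUBIC)
o=np.vstack([np.hstack([f(s,355,200,112,84),f(s,220,145,84,63)]),np.hstack([f(t,180,155,100,75),f(t,340,155,80,60)])])
cv2.imwrite("pics/crop.png",np.clip(o*1.6,0,255).astype(np.uint8))
E
```

```text
scene
bench 2238 [450.  -0.] [199.9  99.9] 90.0 z [-0.005  -0.0016  0.0019] med [ 0.4514  0.0049 -0.0016]
cl_base 592 [ 547.1 -186.2] [ 91.  177.2] 79.0 z [0.0069 0.0106 0.0162] med [ 0.5909 -0.1908  0.0106]
cl_top 201 [ 539.6 -213.5] [20.6 61.3] 14.8 z [0.0968 0.105  0.1119] med [ 0.5397 -0.213   0.105 ]
jaws 347 [ 539.8 -213.9] [96.2 65.9] 12.7 z [0.0771 0.0804 0.0857] med [ 0.55   -0.2096  0.0804]
rackbase 3031 [506.7 250.7] [200.8 190.3] 76.8 z [0.0072 0.0106 0.0141] med [0.5541 0.2521 0.0106]
wall 606 [526.  246.6] [169.5  77.1] 76.3 z [0.1173 0.1236 0.1286] med [0.5096 0.2607 0.1236]
h1 142 [551.1 291.3] [22.2 15.6] 72.2 z [0.1523 0.1739 0.1813] med [0.5553 0.292  0.1739]
h2 137 [530.3 194.7] [22.8 15.4] 85.7 z [0.1515 0.1717 0.1812] med [0.534  0.196  0.1717]
near 924 [ 281.1 -385.9] [207.7  91.5] 25.6 z [0.0068 0.0102 0.0147] med [ 0.3078 -0.3751  0.0102]
top
bench 2222 [449.8   0.6] [198.7  99.1] 89.7 z [-0.0056 -0.0001  0.0052] med [ 4.498e-01  1.000e-04 -1.000e-04]
cl_base 767 [ 529.3 -203.6] [196.7 148.7] 1.3 z [0.007  0.0115 0.0165] med [ 0.5252 -0.2097  0.0115]
cl_top 116 [ 537.7 -214.6] [18.3 59.8] 12.5 z [0.0997 0.1086 0.1156] med [ 0.5374 -0.214   0.1086]
jaws 302 [ 538. -215.] [93.1 66.2] 12.2 z [0.077  0.0815 0.0864] med [ 0.5398 -0.2148  0.0815]
rackbase 2056 [541.5 240.5] [255.1 216.3] 88.1 z [0.0067 0.0114 0.0167] med [0.5424 0.2398 0.0114]
wall 387 [524.2 246.2] [171.6  71. ] 76.5 z [0.1192 0.1239 0.1289] med [0.504  0.2497 0.1239]
h1 61 [549.7 290.5] [24.  13.7] 76.0 z [0.1563 0.1793 0.184 ] med [0.5483 0.2876 0.1793]
h2 56 [528.  193.1] [22.8 14.2] 77.4 z [0.156  0.1788 0.1837] med [0.5271 0.1923 0.1788]
near 1491 [ 300.8 -389.7] [175.9 195.6] 88.7 z [0.0068 0.0116 0.0164] med [ 0.2977 -0.3789  0.0116]
```

View pics/crop.png

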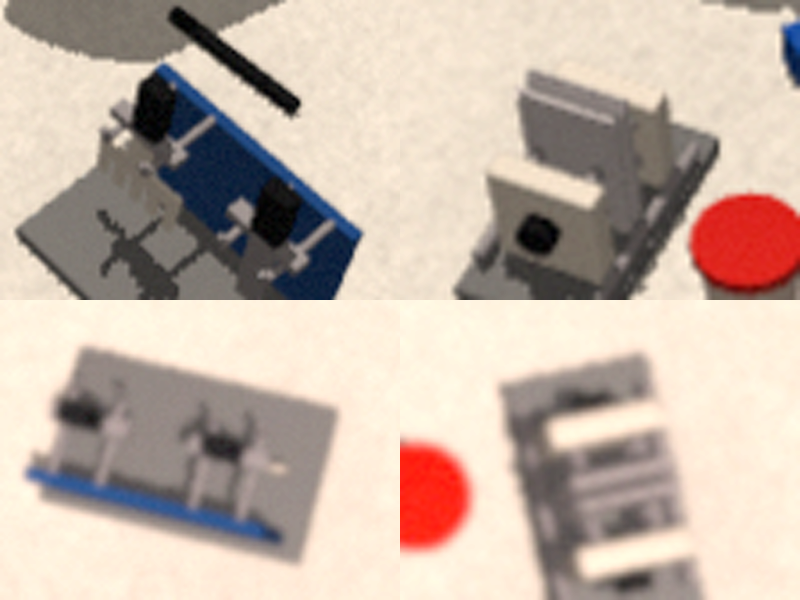

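The gauge is the narrow-bladed tool at about (0.550, 0.291), scene (432,260). The comb at (0.529, 0.194) shows teeth, so it stays. The target clamp is at (0.5385, -0.2145) with yaw about +12.5°, and the rack yaw is about -13.5°. The heights (181 mm handles, 82 mm jaws) match the description.

```bash
cat >> h.py <<'E'
def Rd(yaw,s=1):
    y=s*np.array([np.cos(yaw),np.sin(yaw),0]); z=np.array([0,0,-1.]); return np.column_stack([np.cross(y,z),y,z])
RY,CY=np.radians(-13.5),np.radians(12.5)
G=np.array([.5502,.2908]); C=np.array([.5385,-.2145])
E
python3 - <<'E'
from h import *
W=cloud("scene","scene0.npz")
for c in ("scene","top"):
    W=cloud(c,c+"0.npz")
    p=np.load(c+"0.npz")["p"].astype(int); blue=(p[...,2]>p[...,0]+25)
    m=box(W,.4,.65,.1,.37,.11,.13)&blue; vx=cv2.fitLine(W[m][:,:2].astype(np.float32),cv2.DIST_HUBER,0,.001,.001).ravel(); print("wall",m.sum(),np.degrees(np.arctan2(vx[0],vx[1])))
best=None
for s in (1,-1):
    a=manip.inverse_kinematics([*G,.144],Rd(RY,s)); b=manip.inverse_kinematics([*C,.17],Rd(CY,s)); print(s,np.round(a,2) if a is not None else a,np.round(b,2) if b is not None else b)
    if a is not None and b is not None:
        v=max(abs(a[5]),abs(b[5]))
        if best is None or v<best[0]: best=(v,s)
s=best[1]; print("s",s); open("s.txt","w").write(str(s))
manip.move_l([.30,-.30,.33])
manip.move_ptp([*G,.27],Rd(RY,s))
print(manip.current_time(),manip.current_ee_pos())
E
```

```text
wall 368 13.6919775
wall 189 13.545
1 [ 0.41  0.58  1.53 -0.    1.03  0.65] [-0.46  0.47  1.63 -0.    1.04 -0.68]
-1 [ 0.41  0.58  1.53 -0.    1.03 -2.49] [-0.46  0.47  1.63 -0.    1.04  2.46]
s 1
5.0083 [0.55057509 0.28994564 0.27021774]
```

```bash
python3 - <<'E'
from h import *
manip.move_l([*G,.144],Rd(RY),.12)
print(manip.current_force())
manip.set_gripper(0.0,60); print("grip",manip.current_grip_width(),manip.current_grip_force(),manip.current_force())
manip.dwell(.2)
manip.move_l([*G,.17],Rd(RY),.06); manip.dwell(.3); print(manip.current_force())
manip.move_l([*G,.31],Rd(RY),.15); manip.dwell(.2)
print("t",manip.current_time(),manip.current_ee_pos(),manip.current_force(),manip.current_ft_torque(),manip.current_grip_width())
for c in ("scene","top"):
    p,d=manip.grab_frame(c); np.savez(c+"1.npz",p=p,d=d); cv2.imwrite(f"pics/{c}1.png",p[:,:,::-1])
p=cv2.imread("pics/scene1.png"); cv2.imwrite("pics/c1.png",cv2.resize(p[140:320,340:580],(800,600),interpolation=cv2.INTER_CUBIC))
W=cloud("scene","scene1.npz"); m=box(W,.48,.62,.22,.36,.20,.30); 
for z in np.arange(.20,.30,.01):
    q=W[m&(abs(W[...,2]-z)<.005)]
    if len(q)>3: print(round(z,3),len(q),np.round(np.median(q,0)[:2],4),np.round(np.ptp(q,0)[:2],3))
E
```

```text
[-0.23759818  0.24452242 -0.30812531]
grip 0.15560912393393952 59.582571387290955 [0.52795343 0.275473   1.36689702]
[-0.11148829 -0.00155855 -0.47228218]
t 9.225 [0.550039   0.2907341  0.30924589] [-0.96689148  0.59676525 -0.57275374] [0.02356806 0.01487001 0.00703477] 0.15772502583792253
0.22 18 [0.5522 0.2929] [0.006 0.016]
0.23 27 [0.552  0.2904] [0.005 0.018]
0.24 23 [0.5529 0.2924] [0.005 0.018]
0.25 27 [0.5541 0.2918] [0.007 0.018]
0.26 29 [0.5539 0.292 ] [0.008 0.019]
0.27 30 [0.5548 0.2926] [0.008 0.018]
0.28 27 [0.5556 0.2917] [0.006 0.018]
0.29 73 [0.5549 0.2945] [0.022 0.057]
```

View pics/c1.png

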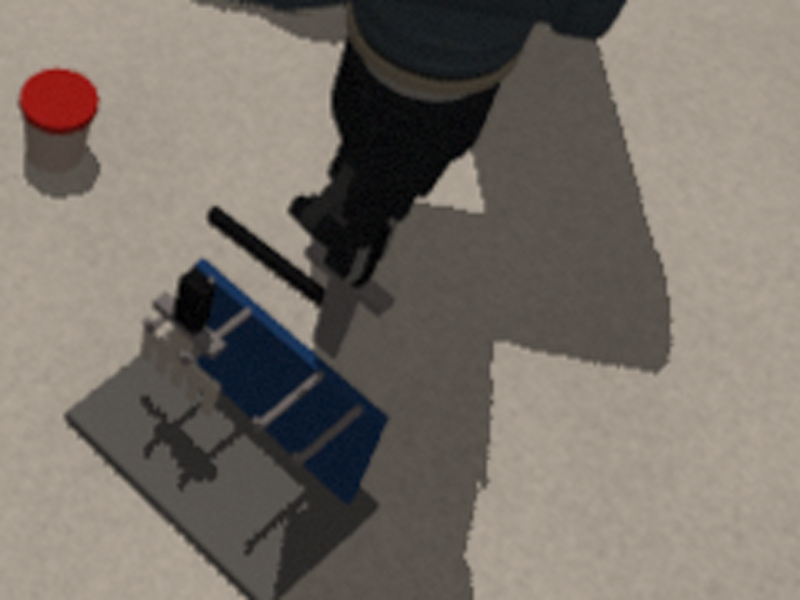

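The gauge is off its hooks, upright and gripped (crop about (340,290)), and the comb still hangs at (190,310). Next I move above the clamp and lower it in force-monitored steps.

```bash
cat >> h.py <<'E'
ux=np.array([np.cos(CY),np.sin(CY),0]); uy=np.array([-np.sin(CY),np.cos(CY),0])
def F(n=8):
    a=[]
    for _ in range(n): manip.dwell(.015); a.append(np.r_[manip.current_force(),manip.current_ft_torque()])
    a=np.mean(a,0); return np.array([a[:3]@ux,a[:3]@uy,a[2],a[3:]@ux,a[3:]@uy])
E
python3 - <<'E'
from h import *
manip.move_ptp([*C,.31],Rd(CY)); manip.move_l([*C,.215],Rd(CY),.12); manip.dwell(.4)
B=F(20); print("base",np.round(B,2),"sd",np.round(np.std([F(4) for _ in range(4)],0),2)); np.save("B.npy",B)
p=np.array([*C,.215]); 
for z in np.arange(.203,.179,-.004):
    p[2]=z; manip.move_l(p,Rd(CY),.03); manip.dwell(.15); f=F()-B
    print("tip",round(z-.093,4),np.round(f,2),flush=True)
    if np.abs(f[:3]).max()>2.5: break
np.save("p.npy",p); print(manip.current_time(),manip.current_ee_pos()-p)
i,d=manip.grab_frame("scene"); cv2.imwrite("pics/c2.png",cv2.resize(i[130:235,200:340,::-1],(800,600),interpolation=cv2.INTER_CUBIC))
E
```

```text
base [ 0.22  0.21 -0.9  -0.01 -0.01] sd [0.22 0.22 0.22 0.01 0.01]
tip 0.11 [-0.16 -0.09  0.14  0.01 -0.01]
tip 0.106 [-0.29 -0.27 -0.17  0.02 -0.  ]
tip 0.102 [ 0.15  0.11 -0.02  0.    0.01]
tip 0.098 [-0.24 -0.29 -0.39  0.02 -0.02]
tip 0.094 [-0.25 -0.44 -0.17  0.    0.01]
tip 0.09 [ 0.07 -0.37  0.19  0.01  0.01]
tip 0.086 [-0.23 -0.24 -0.02  0.01  0.03]
17.3333 [ 3.10108100e-07 -1.64147228e-05  3.67156310e-05]
```

View pics/c2.png

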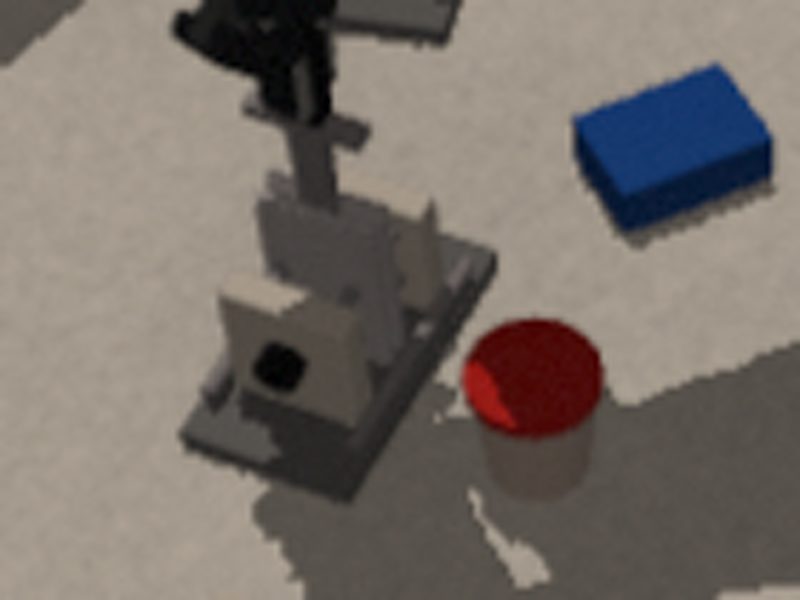

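The blade is going in between the plates (crop (315,200)), centred across their width and not yet touching. I'll continue down, centring on the lateral force.

```bash
python3 - <<'E'
from h import *
B=np.load("B.npy"); p=np.load("p.npy")
for _ in range(14):
    p[2]-=.002; manip.move_l(p,Rd(CY),.02); manip.dwell(.15); f=F(12)-B
    print("tip",round(p[2]-.093,4),"off",round((p-[*C,0])@ux*1e3,2),np.round(f,2),flush=True)
    if abs(f[0])>.8:
        p=p+ux*np.clip(f[0]/12e3,-4e-4,4e-4)
    if f[2]>3.0 or abs(f[0])>5: break
np.save("p.npy",p); print(manip.current_time())
E
```

```text
tip 0.084 off 0.0 [-0.74 -0.1  -0.47  0.02  0.1 ]
tip 0.082 off 0.0 [-0.72 -0.06 -0.28  0.03  0.17]
tip 0.08 off 0.0 [-1.39 -0.18 -0.74 -0.02  0.27]
tip 0.078 off -0.12 [-1.26 -0.56 -0.96 -0.05  0.25]
tip 0.076 off -0.22 [-0.55 -1.18 -1.43 -0.14  0.15]
tip 0.074 off -0.22 [-0.94 -1.   -0.93 -0.22  0.17]
tip 0.072 off -0.3 [-0.65 -1.34  0.04 -0.22  0.1 ]
tip 0.07 off -0.3 [-0.59 -1.24  0.69 -0.24  0.12]
tip 0.068 off -0.3 [-0.61 -1.17  1.38 -0.24  0.11]
tip 0.066 off -0.3 [-0.96 -1.39  2.51 -0.25  0.13]
tip 0.064 off -0.38 [-0.51 -1.41  3.06 -0.25  0.07]
23.9833
```

```bash
python3 - <<'E'
from h import *
B=np.load("B.npy"); p=np.load("p.npy")
p[2]-=.001; p=p-ux*.00004; manip.move_l(p,Rd(CY),.02)
for _ in range(3): manip.dwell(.4); print(np.round(F(15)-B,2))
print(manip.current_ee_pos()-p,manip.current_grip_width(),manip.current_grip_force(),manip.current_time())
for c in("scene","top"):
    i,d=manip.grab_frame(c); np.savez(c+"3.npz",p=i,d=d); W=cloud(c,c+"3.npz")
    m=box(W,.48,.6,-.27,-.16,.118,.155)
    for z in np.arange(.12,.155,.004):
        q=W[m&(abs(W[...,2]-z)<.002)]
        if len(q)>2: print(c,round(z,3),len(q),np.round([np.median((q-[*C,0])@ux),((q-[*C,0])@uy).min(),((q-[*C,0])@uy).max()],4))
    print("comb",rect(W,box(W,.45,.65,.13,.24,.15,.2)))
    if c=="scene": cv2.imwrite("pics/c3.png",cv2.resize(i[130:280,200:460,::-1],(800,462),interpolation=cv2.INTER_CUBIC))
E
```

```text
[-0.73 -0.88  5.96 -0.12  0.12]
[-0.73 -1.08  6.08 -0.14  0.12]
[-0.87 -0.71  6.14 -0.12  0.11]
[ 9.31998304e-05 -1.54533525e-05  1.32871828e-04] 0.15694157744346862 60.09748935699463 26.1833
scene 0.12 6 [ 0.0036 -0.0086  0.0085]
scene 0.124 5 [ 0.0054 -0.005   0.009 ]
scene 0.128 10 [ 0.0052 -0.0071  0.0107]
scene 0.132 6 [ 0.0051 -0.0064  0.0093]
scene 0.136 14 [ 0.0062 -0.0237  0.0282]
scene 0.14 23 [ 0.0061 -0.0297  0.028 ]
scene 0.144 40 [ 0.0032 -0.0275  0.0282]
scene 0.148 9 [ 0.0065 -0.0251  0.0265]
scene 0.152 3 [0.0062 0.0104 0.0117]
comb (131, array([530., 195.]), array([22.7, 16.4]), 80.4)
comb (55, array([528.1, 193.1]), array([21.1, 14.3]), 77.2)
```

View pics/c3.png

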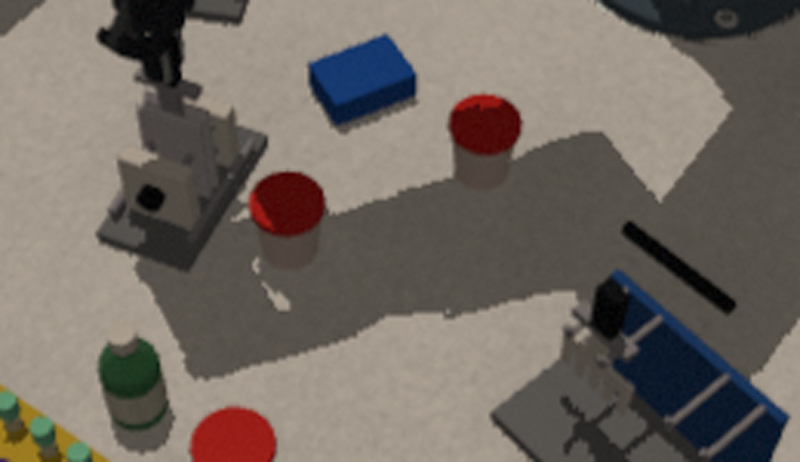

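The gauge is snug: about 6 N of drag, with the lateral imbalance under 1 N. From the depth it reached after contact, that is roughly 5 N on each plate. The cross-bar sits at about 137–146 mm, clear of the plates (top at 112 mm), and the comb and cups are undisturbed.

```bash
python3 -c "
from bench import manip
print(manip.sign_off())"
```

```text
the job is handed in; nothing more can be done
None
```

I handed the job in with the gauge still gripped, upright and snug between the clamp's plates at about 6 N of drag (tip about 63 mm above the bench); the comb still hangs and the bench looked undisturbed in the last picture, but the sign-off call returned no verdict.

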